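# Find the slide warmer's hidden sensor port with a temperature probe

### The arm

A 6-joint arm with a two-finger parallel gripper is mounted at the origin on a cart in front of the work surface, level with it; the furniture and walls round the work are solid. World frame = base frame: x ahead of the robot, y to its left, z up, the work surface at z = 0. Lengths are in m, angles in rad, forces in N, time in s.
With the tool pointing down it reaches from about 0.3 to 0.875 m from the base axis. Payload 6.4 kg.
Tool frame: the origin (TCP) lies at the very end of the fingers, on their centre line; the grasp point (between the pads) lies 19 mm behind it (ctrl.hold_point_z is the distance from the TCP to the grasp point, in m); y points along the fingers, x is the direction in which the jaws open and shut, and the axes are right-handed (so a half turn about y gives the same grasp; the last joint's range is limited). The gripper opens to 85 mm and grips with 20 to 120 N. Pads are 22 mm wide; open, the fingers measure 114 mm over their backs; the gripper's body (76 mm by 85 mm) begins 54 mm behind the grasp point. The pads swing forward as they close: fully open they stand 13 mm farther back than shut.
Start: joints at [0.951, 0.181, 1.607, -0, 1.354, -0.206], TCP at [0.231, 0.526, 0.231] pointing down, gripper open.
Joint ranges: [-2.99, 2.99], [-0.89, 2.07], [0.3, 2.58], [-1.14, 4.28], [0, 2.63], [-3.12, 3.12]. Speed limits (rad/s): [2.57, 2.57, 3.01, 3.14, 3.14, 3.14].

### API

Orientations are given as a unit quaternion [w, x, y, z].
In Python, from bench import ctrl, imaging gives the robot as it stands.
- The arm moves only by the shell command python3 -m jog 'ROWS'. ROWS is JSON, a list of rows, each a list of 3 entries, a list of its own where there are three numbers: the shift along the tool's x, y, z in cm, then the turn, a rotation vector about the tool's x, y, z in rad, then the finger opening in cm, from 0 to 8.54. A call has 1 to 12 rows; each row shifts and turns the pose as measured when the row begins, along the tool's axes as they then stand; what a row does not reach is not made up. A row lasts 1/12 s, in which the tool goes at most 41.7 mm and 7.16 degrees, less where a joint would pass 70% of its speed; a pose out of reach is approached as far as the arm can. A call is refused whole if a number of a shift passes 4.17 or a number of a turn 0.125, either way. A call with a gripper value outside its range is refused whole. The fingers move at their own pace and stop on an object; the grip force is fixed at half the most. Time passes only in rows, so rows that do not move let the fingers close. It gives the time, the measured TCP pose, the force and the opening at its end, in the units of the state.
- ctrl.get_obs(): the state, without advancing time (a new reading comes with each control period).
- imaging.camera(name): name is "scene" or "top" or "wrist"; returns a dict with "frame" (400x640x3 uint8, red, green, blue), "depth" (400x640 float32, m along the optical axis (not along the pixel's ray), 0 where there is no reading), "K" (3x3 intrinsics, pixels), "R" (3x3) and "t" (3): a world point X has camera coordinates R X + t. Camera axes: x right, y down, z forward; pixel columns grow to the right and rows downward; lengths in m; the calibration is good to about 2 mm. A picture is of the moment at which its call begins.
- ctrl.hand_in(): hands the job in, once; it reports no verdict.
The state is a dict: "time_s": time; "q": joint angles; "dq": joint speeds; "joint_efforts": joint torques, N m; "eef_pos": TCP position; "eef_rot": TCP orientation; "wrist_force": force on the tool from outside, world axes, zero at the start; "torque": the same for the moment, N m; "opening": opening from 0.0 (shut) to 1.0 (fully open).
Only numpy, scipy, OpenCV 4.12 (cv2) and the standard library are available. Lean on these libraries where they do the work, as an engineer would, in place of code of your own. Each camera call takes 0.05 s, during which the arm holds its last target. There are 200 camera calls.

### The job

Take the blue-headed temperature probe out of its grey stand and set its tip down at one end of the slot in the slide warmer's cover, then slide it along the slot, pressing lightly, until it sinks into the hidden sensor port. Push it fully home so that its collar sits flat on the cover, and let go of it, leaving it upright. Never press on the warmer with more than 25 N, and do not disturb the two sample pots or the timer.

Things in the scene. Friction and masses are not known exactly. Their poses are not given: they have to be found in the camera images.
- probe_head (a point): centre of the blue square head of the loose temperature probe: head 22 x 22 mm across, 52 mm tall; grasp it across two opposite flats (x and y axes are normal to the flats; z is up the probe). Starts upright in the stand
- probe_collar (a point): centre of the underside of the probe's round steel collar (28 mm across, 6 mm thick, just below the head), 32 mm below probe_head along the probe's axis; it rests on the stand's top at the start
- probe_tip (a point): round lower end of the probe's steel rod, which is 9 mm across; 36 mm below probe_collar along the probe's axis
- probe: the whole probe, about 90 g; its origin is the same point as probe_collar
- stand: fixed grey block, 50 x 50 x 50 mm, with a round hole 14 mm wide and 44 mm deep in the middle of its top in which the probe stands; origin at the centre of its underside
- warmer: fixed slide warmer: white casing with a flat aluminium cover, 120 mm (its x) by 204 mm (its y) by 60 mm tall; origin at the centre of its underside. Two thin glass slides lie on the cover's far half
- slot_centre (a point): centre of the slot in the cover, level with the cover's top face, 60 mm above the worktop; slot 110 mm long along this y, 15 mm wide along x, z up. Its floor is a rigid dark steel strip 4 mm below the cover's top. The hidden port is in that strip, its middle anywhere within 36 mm of this point along y
- port_plug (a joint): how far the port's plug is pushed down, m: 0 flush with the slot's floor (start), about 0.032 when the probe is home. The port is 15 mm long, as wide as the slot and deeper than the rod; the plug is of the same steel as the strip and looks no different. It yields at about 2.5 N plus 8 N per m/s and stays where pushed; the strip does not yield
- sample_pot_red: sample pot with red screw cap, 38 mm across, 54 mm tall; stands loose on the worktop; origin at the centre of its underside
- sample_pot_yellow: sample pot with yellow screw cap, 38 mm across, 54 mm tall; stands loose on the worktop; origin at the centre of its underside
- bench_timer: white bench timer, 66 x 62 x 22 mm; stands loose on the worktop; origin at the centre of its underside
Mind the look-alikes: they are no part of the job. Leave any yellow look-alike of the probe alone.

How it is judged:
On the way, in this order (a step that is already met when the one before it is completed fails the run):
1. the probe is lifted clear of its stand (distance between probe_collar and stand above 0.1 m and angle between probe_head's own z axis and vertical below 0.4 rad), for 0.1 s.
2. the probe's tip bears on the floor of the slot near one end, more than 38 mm from the slot's centre, with the port still shut (x of probe_tip in the frame of slot_centre between -0.007 and 0.007 m and z of probe_tip in the frame of slot_centre below -0.002 m and (y of probe_tip in the frame of slot_centre above 0.038 m or y of probe_tip in the frame of slot_centre below -0.038 m) and contact force between probe and warmer above 0.3 N and value of joint port_plug below 0.004 m), for 0.1 s.
3. the tip has sunk into the port (x of probe_tip in the frame of slot_centre between -0.007 and 0.007 m and z of probe_tip in the frame of slot_centre below -0.012 m and value of joint port_plug above 0.007 m), for 0.1 s.
At the end, for the whole second after the job is handed in: The probe's rod is in the port (plug pushed down more than 25 mm), its collar within 2.5 mm of flat on the cover, tip within 7 mm of the slot's middle line, upright within 0.1 rad, released and at rest (x of probe_tip in the frame of slot_centre between -0.007 and 0.007 m and z of probe_collar in the frame of slot_centre between -0.003 and 0.0025 m and value of joint port_plug above 0.025 m and angle between probe_head's own z axis and vertical below 0.1 rad and linear speed of probe below 0.02 m/s and contact force between the fingers and probe below 0.05 N); the robot touches nothing.
It fails at once if the probe presses on the warmer with more than 25 N (contact force between probe and warmer above 25 N).
It fails at once if the arm or fingers press on the warmer with more than 25 N (contact force between any of the arm, the fingers and warmer above 25 N).
It fails at once if the sample pot red is moved by more than 20 mm (distance of sample_pot_red from where it was at the start of the episode above 0.02 m).
It fails at once if the sample pot yellow is moved by more than 20 mm (distance of sample_pot_yellow from where it was at the start of the episode above 0.02 m).
It fails at once if the bench timer is moved by more than 20 mm (distance of bench_timer from where it was at the start of the episode above 0.02 m).
It also fails if it takes over 72 s, if anything falls off the work surface, if the arm or the gripper's body presses on something with over 40 N, if the wrist force passes 120 N, or if a joint passes its speed limit or range.

## Working session

There is one attempt and no reset: what is moved stays moved. The work goes in short steps, Python scripts to look and compute and a shell command to move; the robot and the scene stay as the last step left them, time stands still between calls to the robot, and variables do not carry over. Pictures are saved under pics/ and viewed, about 8 in all and at most 12, crops included, and the job is handed in when it is done.

```bash
mkdir -p pics; ls; cat > h.py <<'E'
import numpy as np, cv2
from bench import ctrl, imaging
from scipy.spatial.transform import Rotation as Ro
def ray(c,u,v,z):
    d=c["R"].T@np.linalg.inv(c["K"])@np.array([u,v,1.]); o=-c["R"].T@c["t"]
    return o+d*(z-o[2])/d[2]
def pts(c):
    v,u=np.mgrid[:400,:640]; d=c["depth"]
    p=np.stack([u*d,v*d,d],-1)@np.linalg.inv(c["K"]).T
    return (p-c["t"])@c["R"]
def save(n,im): cv2.imwrite("pics/"+n,im[:,:,::-1])
def rot():
    q=ctrl.get_obs()["eef_rot"]; return Ro.from_quat([q[1],q[2],q[3],q[0]])
E
python3 - <<'E'
from h import *
import pickle
o=ctrl.get_obs(); print(o); print(ctrl.hold_point_z, rot().as_matrix().round(3))
d={}
for n in("scene","top"):
    d[n]=imaging.camera(n); save(n+".png",d[n]["frame"]); print(n,-d[n]["R"].T@d[n]["t"],d[n]["R"].round(2))
pickle.dump(d,open("c.pkl","wb"))
E
```

```text
pics
{'time_s': 0.0, 'q': array([ 9.50712266e-01,  1.81530165e-01,  1.60797658e+00,  1.11586259e-06,
        1.35379495e+00, -2.06338740e-01]), 'dq': array([-0.00095435,  0.00170935,  0.00061216, -0.00098044, -0.00055061,
       -0.0005373 ]), 'joint_efforts': array([-5.31097467e-04, -4.44884741e+01, -3.51335227e+01, -4.69856477e-04,
        9.47392109e-03,  1.15741273e-05]), 'eef_pos': array([0.23086069, 0.52603636, 0.23040545]), 'eef_rot': array([-0.59181961,  0.59225836,  0.38607568, -0.3872017 ]), 'wrist_force': array([ 0.45760035, -0.49595323,  0.35636194]), 'torque': array([ 0.01667202, -0.00228608, -0.0181069 ]), 'opening': 1.0005114889141178}
0.0187 [[ 0.402 -0.001 -0.916]
 [ 0.916 -0.001  0.402]
 [-0.002 -1.     0.   ]]
scene [-0.3786481  -0.66659523  0.88713077] [[ 0.53 -0.85  0.01]
 [-0.5  -0.32 -0.81]
 [ 0.69  0.42 -0.59]]
top [ 0.26621364 -0.09753673  1.49516701] [[-0.01 -1.    0.  ]
 [-0.98  0.01 -0.2 ]
 [ 0.2  -0.   -0.98]]
```

View pics/scene.png

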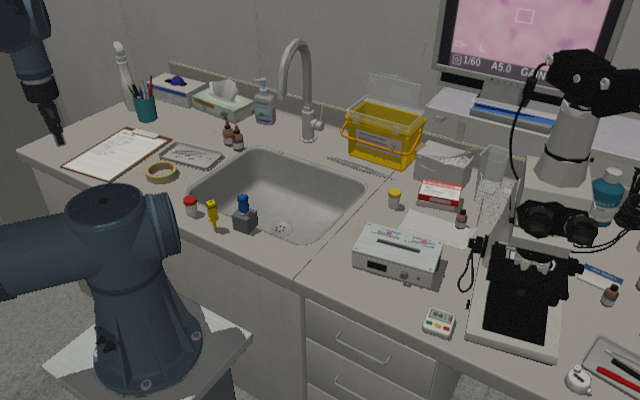

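View pics/top.png

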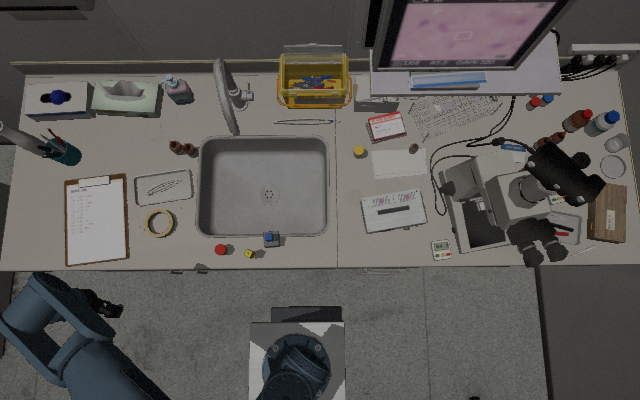

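The scene view shows a blue-headed probe in a grey block at (243,203) and a yellow look-alike at (211,210). The warmer is at (397,255). In the top view the blue head is at (271,238), the yellow one at (250,253) and the dark slot at (394,210). The blue one fits the description because it stands in the grey stand. I'll confirm this with a crop and measure.

```bash
python3 - <<'E'
from h import *
import pickle
d=pickle.load(open("c.pkl","rb"))
for n,(u0,u1,v0,v1) in dict(scene=(200,280,180,250),top=(240,300,215,265)).items():
    c=d[n]; hsv=cv2.cvtColor(c["frame"],cv2.COLOR_RGB2HSV); P=pts(c)
    m=cv2.inRange(hsv,(100,110,40),(130,255,255)); k=np.zeros_like(m); k[v0:v1,u0:u1]=m[v0:v1,u0:u1]
    v,u=np.nonzero(k); p=P[v,u]; print(n,"blue",len(u),u.min(),u.max(),v.min(),v.max(),"med",np.median(p,0).round(4),"max z",np.percentile(p[:,2],[5,50,95]).round(3))
    t=p[p[:,2]>np.percentile(p[:,2],95)-.006]; print(" top face",len(t),t.mean(0).round(4),t.min(0).round(3),t.max(0).round(3))
    g=P[v0:v1,u0:u1].reshape(-1,3)
    f=c["frame"][v0:v1,u0:u1].reshape(-1,3).astype(int)
    s=g[(abs(g[:,2]-.05)<.004)&(np.ptp(f,axis=1)<30)&(np.linalg.norm(g[:,:2]-np.median(p,0)[:2],axis=1)<.05)]
    print(" stand top",len(s),s.min(0).round(3),s.max(0).round(3)) if len(s) else 0
    if len(s)>5: print(" rect",cv2.minAreaRect((s[:,:2]*1000).astype(np.float32)))
c=d["top"];P=pts(c); a=P[180:240,350:440]
k=(abs(a[:,:,2]-.06)<.006)
print("warmer",cv2.minAreaRect((a[k][:,:2]*1000).astype(np.float32)), np.median(a[k][:,2]))
g=cv2.cvtColor(c["frame"],cv2.COLOR_RGB2GRAY)[180:240,350:440]
m=((g<70)).astype(np.uint8)
n,l,st,ce=cv2.connectedComponentsWithStats(m); 
for i in range(1,n):
    if st[i,4]>40:
        v,u=np.nonzero(l==i); w=np.array([ray(c,x+350,y+180,.06)[:2] for x,y in zip(u,v)])
        print("dark",st[i],w.mean(0).round(4),cv2.minAreaRect((w*1000).astype(np.float32)),np.median(a[v,u,2]))
A=cv2.resize(d["scene"]["frame"][175:255,170:290],None,fx=5,fy=5,interpolation=cv2.INTER_CUBIC)
B=cv2.resize(c["frame"][180:240,350:440],(600,400)*1,interpolation=cv2.INTER_CUBIC)
B=cv2.resize(B,(600,190)); save("crop1.png",np.vstack([A,B]))
E
```

```text
scene blue 169 238 248 193 213 med [0.4191 0.0793 0.0866] max z [0.06  0.087 0.108]
 top face 37 [0.4225 0.0839 0.107 ] [0.413 0.075 0.102] [0.437 0.096 0.111]
 stand top 160 [0.398 0.06  0.046] [0.452 0.114 0.054]
 rect ((425.2726745605469, 87.68794250488281), (51.942909240722656, 53.36406707763672), 5.185597896575928)
top blue 43 265 271 233 240 med [0.429  0.0845 0.1063] max z [0.094 0.106 0.113]
 top face 18 [0.4319 0.0848 0.1101] [0.422 0.074 0.107] [0.442 0.094 0.114]
 stand top 111 [0.405 0.058 0.046] [0.456 0.11  0.054]
 rect ((431.1562194824219, 83.5647201538086), (49.543827056884766, 50.17713165283203), 5.276735782623291)
warmer ((523.6239624023438, -335.099365234375), (121.3956527709961, 206.42710876464844), 9.071174621582031) 0.06023643166576364
dark [81  0  9 35 48] [ 0.5672 -0.4787] ((566.02392578125, -478.2707824707031), (120.86793518066406, 10.610843658447266), 6.111307621002197) 0.006405929963538162
dark [ 28  26  31   8 114] [ 0.5233 -0.3339] ((523.1942138671875, -333.7111511230469), (12.450514793395996, 105.65350341796875), 8.926350593566895) 0.05614411377911577
```

View pics/crop1.png

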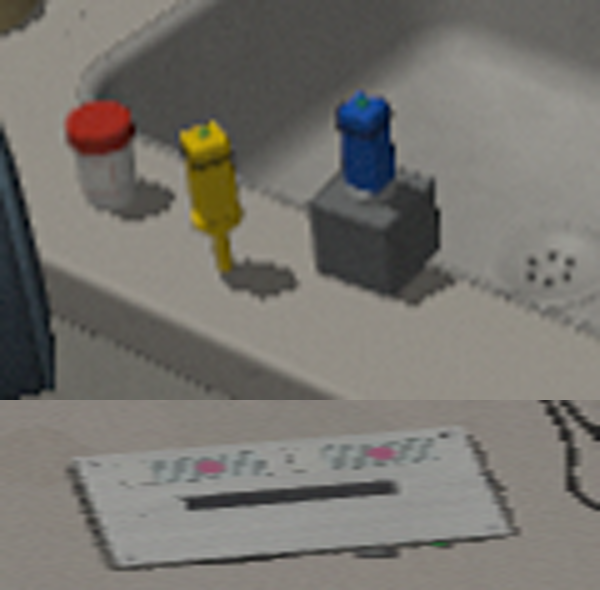

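The crop confirms it: the blue probe is in the grey stand, and the yellow look-alike is a separate item standing on the bench, left of it. The measured sizes match (stand 50 mm, head top at about 0.108, cover at 0.060, slot 106 x 12 mm). Next I move above the probe.

```bash
python3 -m jog '[[[-2.7,0,-3.0],[0,0,0],8.5],[[-2.7,0,-3.0],[0,0,0],8.5],[[-2.7,0,-3.0],[0,0,0],8.5],[[-2.7,0,-3.0],[0,0,0],8.5],[[-2.7,0,-3.0],[0,0,0],8.5],[[-2.7,0,-3.0],[0,0,0],8.5],[[-2.7,0,-3.0],[0,0,0],8.5],[[-2.7,0,-3.0],[0,0,0],8.5],[[-2.7,0,-3.0],[0,0,0],8.5],[[-2.7,0,-3.0],[0,0,0],8.5],[[-2.7,0,-3.0],[0,0,0],8.5],[[0,0,0],[0,0,0],8.5]]'
python3 - <<'E'
from h import *
import pickle
c=imaging.camera("wrist"); pickle.dump(c,open("w.pkl","wb")); save("w1.png",c["frame"])
o=ctrl.get_obs(); print(o["eef_pos"],rot().as_matrix().round(3)); print(-c["R"].T@c["t"],c["R"].round(2))
d=pickle.load(open("c.pkl","rb"))["top"]; P=pts(d); h=cv2.cvtColor(d["frame"],cv2.COLOR_RGB2HSV)
for nm,lo,hi,(a,b,e,f) in (("yellow probe",(22,120,80),(34,255,255),(240,260,244,264)),("red",(0,150,80),(8,255,255),(205,235,235,260)),("ypot",(20,120,80),(34,255,255),(350,370,142,162))):
    m=cv2.inRange(h,lo,hi)[e:f,a:b]; v,u=np.nonzero(m); p=P[v+e,u+a]; print(nm,len(u),np.median(p,0).round(3))
E
```

```text
time_s: 1.1
eef_pos: [0.4165, 0.1067, 0.2259]
eef_rot: [-0.59, 0.591, 0.387, -0.391]
wrist_force: [0.6, 0.3, 0.4]
opening: 0.995
[0.41512548 0.1091221  0.22562069] [[ 0.394 -0.006 -0.919]
 [ 0.919 -0.003  0.394]
 [-0.005 -1.     0.004]]
[0.35062595 0.13616044 0.36956446] [[ 0.39  0.92 -0.01]
 [ 0.88 -0.38  0.29]
 [ 0.26 -0.12 -0.96]]
yellow probe 45 [0.376 0.149 0.092]
red 92 [0.396 0.252 0.055]
ypot 82 [ 0.738 -0.221  0.054]
```

View pics/w1.png

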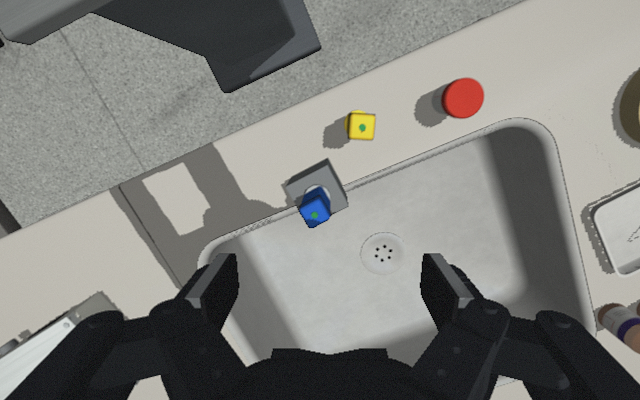

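The wrist view shows the blue head at (315,210) in its stand, the yellow look-alike at (361,126) and the red pot at (463,98). Now I measure the head's position and yaw.

```bash
python3 - <<'E'
from h import *
import pickle
c=pickle.load(open("w.pkl","rb")); P=pts(c); h=cv2.cvtColor(c["frame"],cv2.COLOR_RGB2HSV)
m=cv2.inRange(h,(100,110,40),(130,255,255)); m[:170]=0;m[240:]=0;m[:,:285]=0;m[:,345:]=0
v,u=np.nonzero(m); p=P[v,u]; z=np.percentile(p[:,2],[2,50,90,98]); print(len(u),z)
k=p[:,2]>z[3]-.006; t=p[k]
print("topface depth",t.mean(0),cv2.minAreaRect((t[:,:2]*1000).astype(np.float32)))
w=np.array([ray(c,a,b,.108)[:2] for a,b in zip(u[k],v[k])]); print("ray",cv2.minAreaRect((w*1000).astype(np.float32)))
g=P[150:240,270:360].reshape(-1,3); s=g[abs(g[:,2]-.05)<.004]; s=s[np.linalg.norm(s[:,:2]-[.43,.085],axis=1)<.045]
print("stand",cv2.minAreaRect((s[:,:2]*1000).astype(np.float32)))
hi=P[150:240,270:360].reshape(-1,3); q=hi[(hi[:,2]>.056)&(hi[:,2]<.12)]; print(q.min(0),q.max(0))
gm=cv2.inRange(h,(45,80,40),(85,255,255))[200:230,300:330]; b,a=np.nonzero(gm); print("dot",ray(c,a.mean()+300,b.mean()+200,.108) if len(a) else 0)
d=pickle.load(open("c.pkl","rb"))["top"]
hh=cv2.cvtColor(d["frame"],cv2.COLOR_RGB2HSV); m=cv2.inRange(hh,(100,110,40),(130,255,255)); m[:225]=0;m[250:]=0;m[:,:255]=0;m[:,285:]=0; b,a=np.nonzero(m); PP=pts(d)[b,a]; k=PP[:,2]>.102; print("top cam", ray(d,a[k].mean(),b[k].mean(),.108))
E
```

```text
855 [0.06479113 0.10764496 0.10922659 0.10983838]
topface depth [0.42718084 0.08753684 0.10926372] ((392.6792907714844, 102.57032775878906), (26.807188034057617, 104.25199890136719), 65.80435943603516)
ray ((425.8765563964844, 87.06024169921875), (25.61684799194336, 22.179973602294922), 6.4147186279296875)
stand ((428.8564147949219, 86.71041107177734), (50.37984085083008, 50.36605453491211), 4.551621913909912)
[0.41515249 0.07489092 0.05600361] [0.44028817 0.10010539 0.11132054]
dot [0.42911005 0.08658326 0.108     ]
top cam [0.43049356 0.08443779 0.108     ]
```

```bash
cat >> h.py <<'E'
def go(x,y,z,q=False):
    """needed shift in tool axes (cm) to bring TCP to x,y,z"""
    o=ctrl.get_obs(); M=rot().as_matrix(); s=M.T@(np.array([x,y,z])-o["eef_pos"])*100
    print("t",o["time_s"],"pos",o["eef_pos"].round(4),"F",o["wrist_force"].round(2),"open",round(o["opening"],3))
    print("yaw",np.degrees(np.arctan2(M[1,0],M[0,0])).round(2),"tooly",M[:,1].round(4),"shift",s.round(3)); return s
def lvl(yaw):
    a=np.radians(yaw); X=np.array([np.cos(a),np.sin(a),0]);Y=np.array([0,0,-1.]);T=np.c_[X,Y,np.cross(X,Y)]
    print("turn",(rot().inv()*Ro.from_matrix(T)).as_rotvec().round(4))
E
python3 -m jog '[[[0,0,0],[0,-0.123,0],6],[[0,0,0],[0,-0.123,0],6],[[0,0,0],[0,-0.123,0],6],[[0,0,0],[0,-0.123,0],6],[[0,0,0],[0,0,0],6]]'; python3 -c "
from h import *
go(.428,.0865,.15); lvl(95)"
```

```text
time_s: 1.57
eef_pos: [0.4123, 0.1118, 0.2238]
eef_rot: [0.477, -0.472, -0.522, 0.527]
wrist_force: [-0.5, 0.1, -0.1]
opening: 0.706
t 1.5667 pos [0.4123 0.1118 0.2238] F [-0.48  0.07 -0.09] open 0.706
yaw 95.75 tooly [-1.090e-02 -6.000e-04 -9.999e-01] shift [-2.674  7.361 -1.389]
turn [-0.011   0.0131  0.0004]
```

```bash
python3 -m jog '[[[-1.35,0,-0.7],[-0.011,0.013,0],6],[[-1.35,0,-0.7],[0,0,0],6],[[0,2.4,0],[0,0,0],6],[[0,2.4,0],[0,0,0],6],[[0,2.4,0],[0,0,0],6],[[0,0,0],[0,0,0],6],[[0,0,0],[0,0,0],6]]' | head -1; python3 -c "
from h import *
go(.428,.0865,.066); lvl(95)"
```

```text
time_s: 2.15
t 2.15 pos [0.4273 0.093  0.15  ] F [ 0.31 -0.57  1.33] open 0.703
yaw 94.05 tooly [ 0.0013  0.0027 -1.    ] shift [-0.676  8.397 -0.01 ]
turn [ 0.0015 -0.0166  0.0026]
```

```bash
python3 -m jog '[[[-0.68,0,0],[0,-0.016,0],6],[[0,2.1,0],[0,0,0],6],[[0,2.1,0],[0,0,0],6],[[0,2.1,0],[0,0,0],6],[[0,1.6,0],[0,0,0],6],[[0,0,0],[0,0,0],6],[[0,0,0],[0,0,0],6]]' | head -1; python3 -c "
from h import *
go(.428,.0865,.066); lvl(95)
c=imaging.camera('wrist'); save('w2.png',c['frame'])"
```

```text
time_s: 2.73
t 2.7333 pos [0.4338 0.0902 0.0784] F [ 0.32 -1.47  0.59] open 0.702
yaw 94.62 tooly [ 0.0138  0.0029 -0.9999] shift [-0.326  1.232  0.63 ]
turn [ 0.014  -0.0066  0.0018]
```

View pics/w2.png

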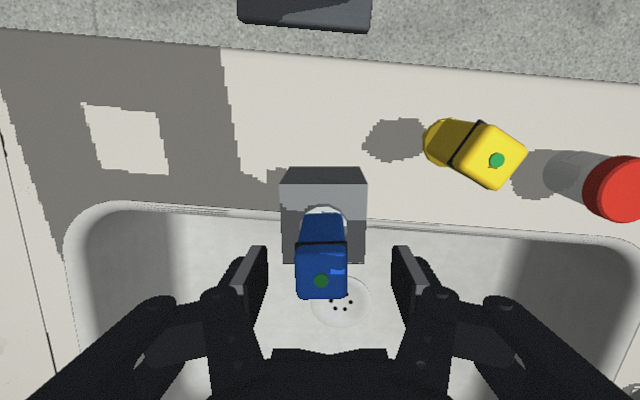

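Blue head at (321,270) is between the pads (250 and 408) with its flats square to them. The stand is behind it. I correct the residual and then close.

```bash
python3 -m jog '[[[-0.33,0.6,0.63],[0.014,-0.006,0],6],[[0,0.6,0],[0,0,0],6],[[0,0,0],[0,0,0],6],[[0,0,0],[0,0,0],6]]' | head -1; python3 -c "
from h import *
go(.428,.0865,.066); lvl(95)"
```

```text
time_s: 3.12
t 3.1167 pos [0.4305 0.0863 0.0699] F [-0.1   0.39  0.64] open 0.702
yaw 94.99 tooly [ 0.0059  0.0011 -1.    ] shift [0.041 0.384 0.252]
turn [ 0.006  -0.0001  0.0006]
```

```bash
python3 -m jog '[[[0.04,0.4,0.25],[0.006,0,0],6],[[0,0,0],[0,0,0],6],[[0,0,0],[0,0,0],2],[[0,0,0],[0,0,0],1.5],[[0,0,0],[0,0,0],1.5],[[0,0,0],[0,0,0],1.5],[[0,0,0],[0,0,0],1.5],[[0,0,0],[0,0,0],1.5],[[0,0,0],[0,0,0],1.5],[[0,0,0],[0,0,0],1.5]]' | head -1; python3 -c "
from h import *
go(.428,.0865,.166); lvl(95)"
```

```text
time_s: 3.95
t 3.95 pos [0.4286 0.0864 0.0664] F [-0.37  0.42  0.32] open 0.252
yaw 94.96 tooly [ 1.e-03  5.e-04 -1.e+00] shift [ 0.02  -9.963  0.044]
turn [ 0.001  -0.0007  0.0004]
```

Opening 0.25 is about 22 mm, so the head is gripped. Lift.

```bash
python3 -m jog '[[[0,-1.5,0],[0,0,0],1.5],[[0,-1.5,0],[0,0,0],1.5],[[0,-2,0],[0,0,0],1.5],[[0,-2,0],[0,0,0],1.5],[[0,-2,0],[0,0,0],1.5],[[0,-2,0],[0,0,0],1.5],[[0,-2,0],[0,0,0],1.5],[[0,0,0],[0,0,0],1.5],[[0,0,0],[0,0,0],1.5],[[0,0,0],[0,0,0],1.5]]' | head -1; python3 -c "
from h import *
import pickle
go(.5155,-.290,.19); lvl(95)
d={n:imaging.camera(n) for n in ('scene','top')}; pickle.dump(d,open('c2.pkl','wb'))
for n,(a,b,e,f) in dict(scene=(200,290,130,240),top=(240,310,190,260)).items():
    c=d[n];h=cv2.cvtColor(c['frame'],cv2.COLOR_RGB2HSV);m=cv2.inRange(h,(100,110,40),(130,255,255))[e:f,a:b];v,u=np.nonzero(m);p=pts(c)[v+e,u+a];print(n,len(u),np.median(p,0),np.percentile(p[:,2],[2,98]))
"
```

```text
time_s: 4.78
t 4.7833 pos [0.426  0.0864 0.1994] F [-0.25 -0.52 -1.25] open 0.253
yaw 94.94 tooly [-4.1e-03  9.0e-04 -1.0e+00] shift [-38.275   0.867  -5.673]
turn [-0.004  -0.001   0.0013]
scene 136 [0.41405849 0.08538745 0.21926569] [0.18993927 0.24378289]
  return _methods._mean(a, axis=axis, dtype=dtype,
  ret = um.true_divide(
Traceback (most recent call last):
IndexError: index -1 is out of bounds for axis 0 with size 0
```

The scene camera shows the head's top at 0.243, so the probe is lifted and level with the jaws. The top camera's view is blocked by the gripper. Next I carry it toward the slot's near (+y) end and turn to yaw 99° so that tool x runs along the slot.

```bash
python3 -m jog '[[[-2.5,0,-0.4],[0,0,0],1.5],[[-3.6,0,-0.6],[0,0,0],1.5],[[-3.8,0,-0.6],[0,0,0],1.5],[[-3.8,0,-0.6],[0,0,0],1.5],[[-3.8,0,-0.6],[0,0,0],1.5],[[-3.8,0,-0.6],[0,0,0],1.5],[[-3.8,0,-0.6],[0,0,0],1.5],[[-3.8,0,-0.6],[0,0,0],1.5],[[-3.8,0,-0.6],[0,0,0],1.5],[[-2.5,0,-0.4],[0,0,0],1.5],[[-1,0,0],[0,-0.07,0],1.5],[[0,0,0],[0,0,0],1.5]]' | head -1; python3 -c "
from h import *
import pickle
go(.516,-.288,.19); lvl(99)
c=imaging.camera('wrist'); pickle.dump(c,open('w3.pkl','wb')); save('w3.png',c['frame'])
"
```

```text
time_s: 5.88
t 5.8833 pos [ 0.5073 -0.2818  0.1755] F [ 0.15  0.29 -1.63] open 0.251
yaw 99.33 tooly [-0.0301  0.0156 -0.9994] shift [-0.719 -1.49  -0.718]
turn [-0.0272  0.006   0.0202]
```

View pics/w3.png

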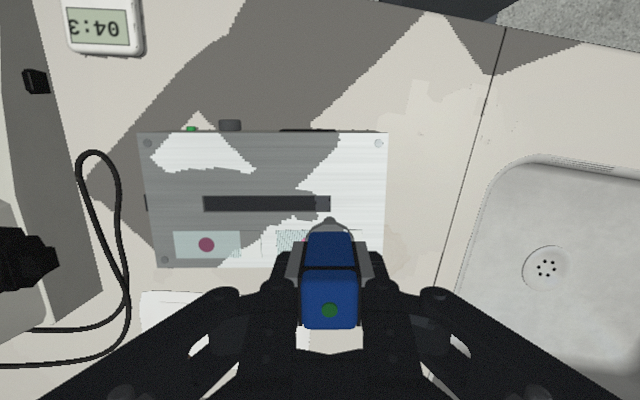

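The wrist view shows the slot from (203,203) to (331,203), with the probe held square in the pads, head at (330,270). I measure the slot from this view.

```bash
python3 -c "
from h import *
import pickle
c=pickle.load(open('w3.pkl','rb'));P=pts(c);print('cam',-c['R'].T@c['t'])
g=cv2.cvtColor(c['frame'],cv2.COLOR_RGB2GRAY).astype(int)
for r in (185,191,193,195,197,199,203,207,209,211,213,215):print(r,g[r,[215,240,270,300,310,325]],P[r,270].round(4))
print(g[203,195:210],g[203,322:338],P[203,[206,328]].round(4))
m=(g<75).astype(np.uint8);m[:180]=0;m[222:]=0;m[:,:180]=0;m[:,345:]=0
n,l,s,_=cv2.connectedComponentsWithStats(m);i=1+s[1:,4].argmax();print(s[i])
v,u=np.nonzero(l==i);w=np.array([ray(c,a,b,.06)[:2] for a,b in zip(u,v)],np.float32)*1000
print(cv2.minAreaRect(w))
k=(abs(P[...,2]-.06)<.004);k[:120]=0;k[275:]=0;k[:,:130]=0;k[:,395:]=0
print('cover',cv2.minAreaRect((P[k][:,:2]*1000).astype(np.float32)),P[k].mean(0))
"
```

```text
cam [ 0.44024439 -0.29608915  0.32086572]
185 [127 130 131 222 221 219] [ 0.5044 -0.3312  0.0589]
191 [128 129 128 125 152 221] [ 0.5092 -0.3304  0.0606]
193 [130 127 129 130 130 224] [ 0.511  -0.3302  0.0604]
195 [105  98 102  93  94 160] [ 0.5128 -0.33    0.0603]
197 [45 47 48 48 39 78] [ 0.5159 -0.3304  0.0557]
199 [46 48 47 47 49 79] [ 0.5173 -0.33    0.0569]
203 [50 47 45 48 51 78] [ 0.5211 -0.3297  0.0563]
207 [47 46 48 49 47 75] [ 0.5246 -0.3292  0.0567]
209 [44 43 46 46 46 79] [ 0.5268 -0.3292  0.0555]
211 [ 80  82  84  85  86 100] [ 0.528  -0.3287  0.0575]
213 [125 128 131 133 132 226] [ 0.5283 -0.328   0.0618]
215 [129 125 129 132 130 224] [ 0.5305 -0.3279  0.0606]
[132 131 131 130 132 131 130 113  76  63  47  46  49  43  49] [ 78  79  79  78  78  80  78  75 134 204 221 218 218 219 218 218] [[ 0.5295 -0.3843  0.057 ]
 [ 0.5127 -0.2796  0.0577]]
[ 203  196  114   15 1686]
((521.3309326171875, -337.8996887207031), (12.590560913085938, 96.94020080566406), 8.978790283203125)
cover ((521.442138671875, -333.6369323730469), (120.18721008300781, 208.539794921875), 9.26468276977539) [ 0.51324742 -0.33996902  0.06072252]
```

```bash
python3 -m jog '[[[-0.4,0,-0.6],[-0.027,0.006,0.02],1.5],[[0,0,0],[0,0,0],1.5],[[0,0,0],[0,0,0],1.5],[[0,0,0],[0,0,0],1.5]]' | head -1; python3 -c "
from h import *
import pickle
go(.515,-.288,.13); lvl(99)
for n in ('wrist','scene','top'):
  c=imaging.camera(n); pickle.dump(c,open('x'+n+'.pkl','wb'))
  if n=='wrist':
    h=cv2.cvtColor(c['frame'],cv2.COLOR_RGB2HSV);m=cv2.inRange(h,(45,80,40),(85,255,255))[280:330,310:350];b,a=np.nonzero(m)
    p=ctrl.get_obs()['eef_pos'];w=ray(c,a.mean()+310,b.mean()+280,p[2]+.042);print('dot',len(a),w,'in tool',rot().as_matrix().T@(w-p)*1000)
    u1,u2=203,330
    g=cv2.cvtColor(c['frame'],cv2.COLOR_RGB2GRAY); m=(g<92).astype(np.uint8);m[:180]=0;m[235:]=0;m[:,:180]=0;m[:,345:]=0
    nn,l,s,_=cv2.connectedComponentsWithStats(m);i=1+s[1:,4].argmax();print(s[i])
    v,u=np.nonzero(l==i);W=np.array([ray(c,a,b,.06)[:2] for a,b in zip(u,v)],np.float32)*1000;print(cv2.minAreaRect(W))
  if n=='scene': save('s2.png',cv2.resize(c['frame'][180:300,330:470],None,fx=5,fy=5,interpolation=cv2.INTER_CUBIC))
"
```

```text
time_s: 6.27
t 6.2667 pos [ 0.5114 -0.2785  0.1709] F [ 0.03  0.43 -0.41] open 0.254
yaw 98.56 tooly [-0.0071  0.0075 -0.9999] shift [-1.031  4.083 -0.241]
turn [-0.0059 -0.0076  0.0085]
dot 182 [ 0.51310217 -0.27877672  0.21298443] in tool [ -0.32561546 -42.01318951  -1.36583047]
[ 199  189  130   18 2127]
((520.893798828125, -332.2318115234375), (14.590164184570312, 109.09890747070312), 9.270030975341797)
```

View pics/s2.png

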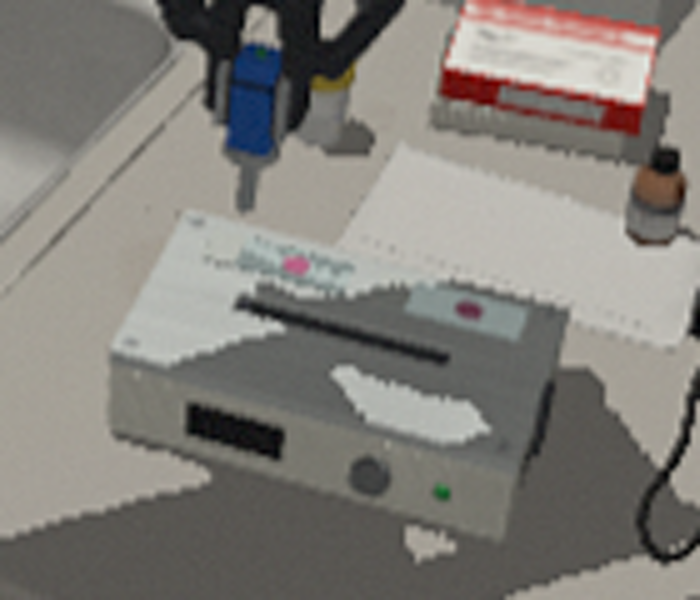

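The slot measures 109 x 14.6 mm, centre about (0.521,-0.333), yaw 9.2°, which agrees with the given size. The scene crop shows the probe hanging straight, its rod tip at crop (245,208). I hover over the +y end at TCP (0.513,-0.2866).

```bash
python3 -m jog '[[[-0.5,1.5,-0.15],[-0.006,-0.008,0.008],1.5],[[-0.4,1.5,0],[0,0,0],1.5],[[0,1.2,0],[0,0,0],1.5],[[0,0.5,0],[0,0,0],1.5],[[0,0,0],[0,0,0],1.5],[[0,0,0],[0,0,0],1.5]]' | head -1; python3 -c "
from h import *
go(.513,-.2866,.118); lvl(99)"
```

```text
time_s: 6.92
t 6.9167 pos [ 0.516  -0.2868  0.1247] F [-0.24 -0.18 -0.8 ] open 0.247
yaw 99.16 tooly [ 0.0033 -0.0025 -1.    ] shift [0.073 0.668 0.295]
turn [ 0.0028  0.0027 -0.003 ]
```

```bash
python3 -m jog '[[[0.1,0.5,0.35],[0.003,0.002,-0.003],1.5],[[0,0,0],[0,0,0],1.5],[[0,0,0],[0,0,0],1.5]]' | head -1; python3 -c "
from h import *
go(.513,-.2866,.1084); lvl(99)
c=imaging.camera('scene'); A=cv2.resize(c['frame'][215:260,360:430],None,fx=9,fy=9,interpolation=cv2.INTER_CUBIC)
B=imaging.camera('wrist')['frame'][150:330,190:400]; B=cv2.resize(B,None,fx=0.9,fy=0.9)
B=np.pad(B,((0,0),(0,630-B.shape[1]),(0,0))); save('s3.png',np.vstack([A,B]))
p=lambda X:(lambda q:(q[:2]/q[2]).round(1))(c['K']@(c['R']@np.array(X)+c['t']))
t=ctrl.get_obs()['eef_pos']; print('tip expected px',p(t+[.0014,0,-.0524]),'slot end+y',p([.5220-.0087,-.333+.0543,.06]), 'ctr',p([.522,-.333,.06]))"
```

```text
time_s: 7.17
t 7.1667 pos [ 0.5127 -0.2865  0.1207] F [-0.06 -0.6  -0.01] open 0.252
yaw 99.05 tooly [ 7.e-04 -9.e-04 -1.e+00] shift [-0.016  1.226 -0.027]
turn [ 0.0006  0.0009 -0.001 ]
tip expected px [381.4 237.3] slot end+y [378.3 238.9] ctr [399.3 244.6]
```

View pics/s3.png

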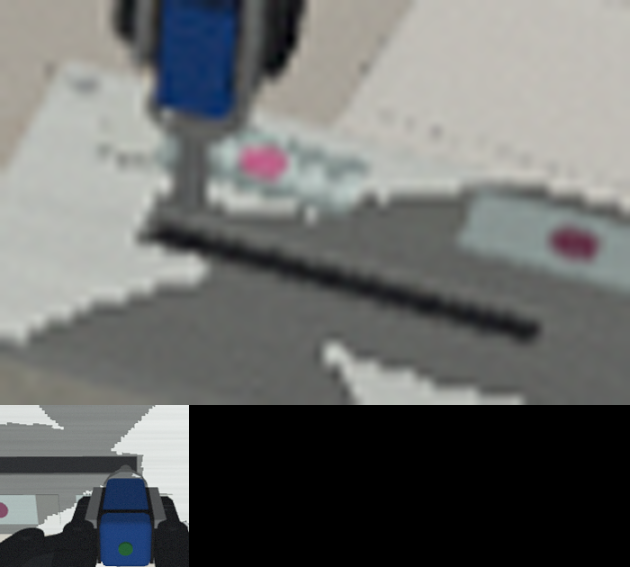

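The tip at crop (190,210), scene px (381,238), is within a pixel of where I computed it, just above the slot near its +y end at (378,240). The wrist inset agrees. I descend gently.

```bash
python3 -m jog '[[[0,0.4,0],[0,0,0],1.5],[[0,0.3,0],[0,0,0],1.5],[[0,0.1,0],[0,0,0],1.5],[[0,0,0],[0,0,0],1.5]]' | head -1; python3 -c "
from h import *
go(.513,-.2866,.1084)"; python3 -m jog '[[[0,0.1,0],[0,0,0],1.5],[[0,0.1,0],[0,0,0],1.5]]' | head -1; python3 -c "
from h import *
go(.513,-.2866,.1084)"
```

```text
time_s: 7.6
t 7.6 pos [ 0.5132 -0.2869  0.1128] F [-0.44 -0.18 -1.34] open 0.249
yaw 99.05 tooly [ 0.0021 -0.002  -1.    ] shift [0.034 0.44  0.014]
time_s: 7.77
t 7.7667 pos [ 0.5132 -0.2869  0.1107] F [-0.71 -1.48 -1.95] open 0.247
yaw 99.05 tooly [ 0.0021 -0.002  -1.    ] shift [0.035 0.226 0.015]
```

```bash
for i in 1 2 3; do python3 -m jog '[[[0,0.1,0],[0,0,0],1.5],[[0,0,0],[0,0,0],1.5]]' | head -1; python3 -c "
from h import *
go(.513,-.2866,.1084)"; done
```

```text
time_s: 7.93
t 7.9333 pos [ 0.5132 -0.2869  0.1093] F [ 0.07  0.41 -1.81] open 0.25
yaw 99.04 tooly [ 0.0019 -0.0018 -1.    ] shift [0.028 0.091 0.012]
time_s: 8.1
t 8.1 pos [ 0.5133 -0.287   0.1083] F [-0.72  0.96 -0.52] open 0.253
yaw 99.04 tooly [ 0.0022 -0.002  -1.    ] shift [ 0.044 -0.006  0.02 ]
time_s: 8.27
t 8.2667 pos [ 0.5135 -0.2872  0.1081] F [-0.89  1.03  0.83] open 0.249
yaw 99.05 tooly [ 0.0026 -0.0024 -1.    ] shift [ 0.063 -0.028  0.045]
```

Stopped at 0.1081 with force rising, which matches the slot floor (0.1084) and not the cover (0.1124). I press slightly and hold.

```bash
python3 -m jog '[[[0,0.1,0],[0,0,0],1.5],[[0,0.1,0],[0,0,0],1.5],[[0,0.05,0],[0,0,0],1.5]]' | head -1; python3 -c "
from h import *
go(.513,-.2866,.1084)"; python3 -m jog '[[[0,0.05,0],[0,0,0],1.5],[[0,0.05,0],[0,0,0],1.5],[[0,0.05,0],[0,0,0],1.5]]' | head -1;python3 -c "
from h import *
go(.513,-.2866,.1084);lvl(99)"
```

```text
time_s: 8.52
t 8.5167 pos [ 0.5138 -0.2873  0.1078] F [-2.84  1.5   4.02] open 0.248
yaw 99.07 tooly [ 0.0029 -0.0029 -1.    ] shift [ 0.084 -0.056  0.071]
time_s: 8.77
t 8.7667 pos [ 0.5138 -0.2873  0.1078] F [-2.93  1.89  7.36] open 0.254
yaw 99.08 tooly [ 0.0028 -0.0031 -1.    ] shift [ 0.082 -0.062  0.073]
turn [ 0.0023  0.0014 -0.0035]
```

Pressing at about 5–8 N on the floor. Now I slide along -x of the tool in short steps, watching height.

```bash
cat >> h.py <<'E'
def line():
    p=ctrl.get_obs()["eef_pos"]; d=p[:2]-[.5204,-.333]; a=np.radians(9.1)
    print("s %.1f mm lateral %.1f mm"%(1e3*(-d[0]*np.sin(a)+d[1]*np.cos(a)),1e3*(d[0]*np.cos(a)+d[1]*np.sin(a)))); go(*p[:2],.108); lvl(99)
E
python3 -c "
from h import *
line()"
python3 -m jog '[[[-0.1,0.03,0],[0,0,0],1.5],[[-0.15,0.03,0.05],[0,0,0],1.5],[[-0.15,0.03,0],[0,0,0],1.5],[[-0.15,0.03,0],[0,0,0],1.5]]' | head -1; python3 -c "
from h import *
line()"
```

```text
s 46.2 mm lateral 0.8 mm
t 8.7667 pos [ 0.5138 -0.2873  0.1078] F [-2.93  1.89  7.36] open 0.254
yaw 99.08 tooly [ 0.0028 -0.0031 -1.    ] shift [-0.    -0.021 -0.   ]
turn [ 0.0023  0.0014 -0.0035]
time_s: 9.1
s 42.4 mm lateral 1.2 mm
t 9.1 pos [ 0.5149 -0.291   0.1078] F [-2.35  4.49  6.45] open 0.248
yaw 99.1 tooly [ 0.0038  0.     -1.    ] shift [-0.    -0.018 -0.   ]
turn [ 0.0038  0.0017 -0.0006]
```

```bash
python3 -m jog '[[[-0.15,0.03,0.04],[0.003,0,0],1.5],[[-0.15,0.03,0.04],[0,0,0],1.5],[[-0.15,0.03,0.04],[0,0,0],1.5],[[-0.15,0.03,0.04],[0,0,0],1.5],[[-0.15,0.03,0.03],[0,0,0],1.5],[[-0.15,0.03,0.03],[0,0,0],1.5]]' | head -1; python3 -c "
from h import *
line()"
```

```text
time_s: 9.6
s 35.8 mm lateral 1.4 mm
t 9.6 pos [ 0.5161 -0.2974  0.1078] F [-0.67  4.37  5.63] open 0.254
yaw 99.12 tooly [ 0.0039  0.0049 -1.    ] shift [ 0.    -0.019 -0.   ]
turn [0.0046 0.0021 0.0042]
```

```bash
python3 -m jog '[[[-0.15,0.03,0.03],[0.002,0,0],1.5],[[-0.15,0.03,0.03],[0,0,0],1.5],[[-0.15,0.03,0.03],[0,0,0],1.5],[[-0.15,0.03,0.03],[0,0,0],1.5],[[-0.15,0.03,0.03],[0,0,0],1.5],[[-0.15,0.03,0.03],[0,0,0],1.5]]' | head -1; python3 -c "
from h import *
line()"
```

```text
time_s: 10.1
s 29.4 mm lateral 1.8 mm
t 10.1 pos [ 0.5175 -0.3037  0.1078] F [-0.54  3.52  5.76] open 0.253
yaw 99.15 tooly [ 0.0044  0.0102 -0.9999] shift [ 0.    -0.021 -0.   ]
turn [0.0059 0.0026 0.0093]
```

```bash
python3 -m jog '[[[-0.2,0.03,0.1],[0.004,0.002,0.005],1.5],[[-0.2,0.03,0.1],[0.003,0,0.005],1.5],[[-0.2,0.03,0.1],[0.002,0,0.003],1.5],[[-0.2,0.03,0.08],[0,0,0.002],1.5],[[-0.2,0.03,0.06],[0,0,0.002],1.5],[[-0.2,0.03,0.06],[0,0,0],1.5]]' | head -1; python3 -c "
from h import *
line()"
```

```text
time_s: 10.6
s 19.4 mm lateral 0.1 mm
t 10.6 pos [ 0.5174 -0.3138  0.1078] F [-0.7   3.9   6.14] open 0.252
yaw 99.05 tooly [ 0.0033 -0.0041 -1.    ] shift [-0.    -0.019 -0.   ]
turn [ 0.0027  0.0009 -0.0046]
```

```bash
python3 -m jog '[[[-0.2,0.03,0.03],[0.002,0,0],1.5],[[-0.2,0.03,0.03],[0.002,0,0],1.5],[[-0.2,0.03,0.03],[0,0,0],1.5],[[-0.2,0.03,0.03],[0,0,0],1.5],[[-0.2,0.03,0.03],[0,0,0.002],1.5],[[-0.2,0.03,0.03],[0,0,0.002],1.5]]' | head -1; python3 -c "
from h import *
line()"
```

```text
time_s: 11.1
s 10.0 mm lateral 0.3 mm
t 11.1 pos [ 0.5191 -0.323   0.1078] F [-2.1   5.05  6.62] open 0.254
yaw 99.08 tooly [ 0.0021 -0.0027 -1.    ] shift [-0.    -0.019 -0.   ]
turn [ 0.0016  0.0014 -0.003 ]
```

```bash
python3 -m jog '[[[-0.2,0.03,0.03],[0.002,0,0],1.5],[[-0.2,0.03,0.03],[0.002,0,0],1.5],[[-0.2,0.03,0.03],[0,0,0],1.5],[[-0.2,0.03,0.03],[0,0,0],1.5],[[-0.2,0.03,0.03],[0,0,0.002],1.5],[[-0.2,0.03,0.03],[0,0,0.002],1.5]]' | head -1; python3 -c "
from h import *
line()"
```

```text
time_s: 11.6
s 0.7 mm lateral 0.5 mm
t 11.6 pos [ 0.5208 -0.3323  0.1078] F [-0.8   4.5   6.07] open 0.25
yaw 99.12 tooly [ 8.0e-04 -1.3e-03 -1.0e+00] shift [-0.   -0.02 -0.  ]
turn [ 0.0005  0.002  -0.0014]
```

```bash
python3 -m jog '[[[-0.2,0.03,0.05],[0,0.002,0],1.5],[[-0.2,0.03,0.05],[0,0,0],1.5],[[-0.2,0.03,0.05],[0,0,0],1.5],[[-0.2,0.03,0.05],[0,0,0],1.5],[[-0.2,0.03,0.03],[0,0,0.002],1.5],[[-0.2,0.03,0.03],[0,0,0.002],1.5]]' | head -1; python3 -c "
from h import *
line()"
```

```text
time_s: 12.1
s -11.3 mm lateral -1.2 mm
t 12.1 pos [ 0.521  -0.3444  0.1059] F [-0.22  1.52  1.69] open 0.251
yaw 99.03 tooly [ 0.003  -0.0042 -1.    ] shift [-0.001 -0.214 -0.   ]
turn [ 0.0023  0.0005 -0.0046]
```

Sunk 1.9 mm and the force has fallen, so the tip is at the port. I stop sliding and push down.

```bash
python3 -m jog '[[[0,0.1,-0.05],[0,0,0],1.5],[[0,0.1,-0.05],[0.002,0,-0.003],1.5],[[0,0.1,0],[0,0,0],1.5],[[0,0.1,0],[0,0,0],1.5],[[0,0.1,0],[0,0,0],1.5]]' | head -1; python3 -c "
from h import *
line()"
```

```text
time_s: 12.52
s -12.6 mm lateral -0.9 mm
t 12.5167 pos [ 0.5215 -0.3456  0.0998] F [0.93 1.04 1.47] open 0.254
yaw 98.98 tooly [-3.0e-04 -2.6e-03 -1.0e+00] shift [-0.002 -0.82   0.001]
turn [-0.0008 -0.0003 -0.0025]
```

```bash
python3 -m jog '[[[0,0.15,0],[0,0,0],1.5],[[0,0.15,0],[0,0,0],1.5],[[0,0.15,0],[0,0,0],1.5],[[0,0.15,0],[0,0,0],1.5],[[0,0.15,0],[0,0,0],1.5],[[0,0.15,0],[0,0,0],1.5]]' | head -1; python3 -c "
from h import *
line()"
```

```text
time_s: 13.02
s -12.6 mm lateral -0.8 mm
t 13.0167 pos [ 0.5216 -0.3456  0.0899] F [-0.49  0.76  1.85] open 0.253
yaw 99.01 tooly [-3.e-04 -3.e-03 -1.e+00] shift [-5.00e-03 -1.81e+00  1.00e-03]
turn [-0.0008  0.0001 -0.003 ]
```

```bash
python3 -m jog '[[[0,0.15,0],[0,0,-0.003],1.5],[[0,0.15,0],[0,0,0],1.5],[[0,0.15,0],[0,0,0],1.5],[[0,0.15,0],[0,0,0],1.5],[[0,0.15,0],[0,0,0],1.5],[[0,0.1,0],[0,0,0],1.5]]' | head -1; python3 -c "
from h import *
line()"; python3 -m jog '[[[0,0.1,0],[0,0,0],1.5],[[0,0.1,0],[0,0,0],1.5],[[0,0,0],[0,0,0],1.5]]' | head -1; python3 -c "
from h import *
line()"
```

```text
time_s: 13.52
s -12.7 mm lateral -0.9 mm
t 13.5167 pos [ 0.5216 -0.3457  0.0803] F [0.49 0.01 2.01] open 0.25
yaw 99.0 tooly [-8.e-04  1.e-04 -1.e+00] shift [ 1.000e-03 -2.765e+00  2.000e-03]
turn [-0.0008  0.0001  0.0002]
time_s: 13.77
s -12.7 mm lateral -0.9 mm
t 13.7667 pos [ 0.5216 -0.3457  0.0779] F [-0.34  0.29  1.35] open 0.251
yaw 99.0 tooly [-8.e-04  1.e-04 -1.e+00] shift [ 1.000e-03 -3.013e+00  2.000e-03]
turn [-0.0008 -0.      0.0003]
```

```bash
for i in 1 2 3; do python3 -m jog '[[[0,0.07,0],[0,0,0],1.5],[[0,0.05,0],[0,0,0],1.5]]' | head -1; python3 -c "
from h import *
line()" | sed -n 2p; done
```

```text
time_s: 13.93
t 13.9333 pos [ 0.5216 -0.3457  0.0766] F [-0.01  0.1   1.51] open 0.251
time_s: 14.1
t 14.1 pos [ 0.5217 -0.3458  0.0764] F [-1.27  2.01  5.71] open 0.25
time_s: 14.27
t 14.2667 pos [ 0.5217 -0.3458  0.0764] F [-2.03  1.53  3.85] open 0.25
```

The collar seated at TCP 0.0764, exactly as predicted. One more light press, then release.

```bash
python3 -m jog '[[[0,0.06,0],[0,0,0],1.5],[[0,0.06,0],[0,0,0],1.5],[[0,0,0],[0,0,0],1.5]]'; python3 -m jog '[[[0,0,0],[0,0,0],2.5],[[0,0,0],[0,0,0],3.5],[[0,0,0],[0,0,0],4.5],[[0,0,0],[0,0,0],5],[[0,0,0],[0,0,0],5],[[0,0,0],[0,0,0],5]]'; python3 -c "
from h import *
line()"
```

```text
time_s: 14.52
eef_pos: [0.5217, -0.3458, 0.0765]
eef_rot: [0.459, -0.459, -0.537, 0.538]
wrist_force: [-0.4, 0.0, 0.6]
opening: 0.251
time_s: 15.02
eef_pos: [0.5213, -0.3456, 0.075]
eef_rot: [0.46, -0.459, -0.537, 0.538]
wrist_force: [-0.2, -0.0, -0.5]
opening: 0.584
s -12.5 mm lateral -1.1 mm
t 15.0167 pos [ 0.5213 -0.3456  0.075 ] F [-0.21 -0.04 -0.54] open 0.584
yaw 99.03 tooly [-1.9e-03  4.0e-04 -1.0e+00] shift [ 2.000e-03 -3.301e+00  6.000e-03]
turn [-0.0018  0.0004  0.0007]
```

Retreat straight up, then check.

```bash
python3 -m jog '[[[0,-1,0],[0,0,0],5],[[0,-1.5,0],[0,0,0],5],[[0,-2,0],[0,0,0],5],[[0,-2.5,0],[0,0,0],5],[[0,-2.5,0],[0,0,0],5],[[0,-2,0],[0,0,0],5],[[0,-1,0],[0,0,0],5],[[0,0,0],[0,0,0],5],[[0,0,0],[0,0,0],5]]'; python3 -c "
from h import *
c=imaging.camera('wrist');s=imaging.camera('scene')
for n,c,e,f,a,b in (('wrist',c,100,400,200,460),('scene',s,200,270,360,440)):
    P=pts(c);h=cv2.cvtColor(c['frame'],cv2.COLOR_RGB2HSV);m=cv2.inRange(h,(100,110,40),(130,255,255))[e:f,a:b];v,u=np.nonzero(m);p=P[v+e,u+a];z=np.percentile(p[:,2],[2,50,98]);print(n,len(u),z.round(4))
    t=p[p[:,2]>z[2]-.006]; lo=p[(p[:,2]<z[0]+.015)]; print('top',np.median(t,0).round(4),'low',np.median(lo,0).round(4))
A=cv2.resize(s['frame'][205:265,360:440],None,fx=6,fy=6,interpolation=cv2.INTER_CUBIC)
B=cv2.resize(imaging.camera('wrist')['frame'],(480,300));save('end.png',np.vstack([A,B][:2]) if A.shape[1]==480 else A)"
```

```text
time_s: 15.77
eef_pos: [0.5208, -0.345, 0.2085]
eef_rot: [0.46, -0.458, -0.537, 0.538]
wrist_force: [-0.8, -0.7, -0.3]
opening: 0.588
wrist 935 [0.0782 0.1182 0.1201]
top [ 0.5201 -0.3458  0.1186] low [ 0.5113 -0.3491  0.0837]
scene 175 [0.0685 0.0981 0.1193]
top [ 0.5157 -0.3474  0.1167] low [ 0.5105 -0.3476  0.0755]
```

View pics/end.png

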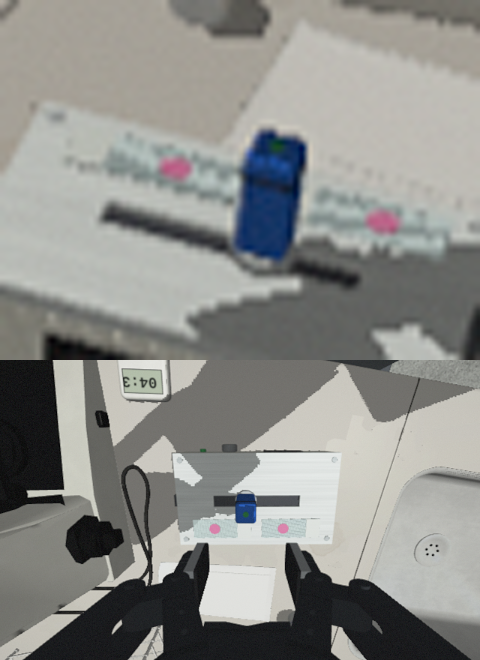

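The picture shows the probe seated in the slot with its collar down on the cover and the fingers clear. It leans slightly right in the scene image, so I check that against perspective.

```bash
python3 -c "
from h import *
for n,e,f,a,b in (('wrist',100,400,200,460),('scene',200,270,360,440)):
    c=imaging.camera(n);h=cv2.cvtColor(c['frame'],cv2.COLOR_RGB2HSV);m=cv2.inRange(h,(100,110,40),(130,255,255));M=np.zeros_like(m);M[e:f,a:b]=m[e:f,a:b]
    v,u=np.nonzero(M);q=np.polyfit(v,u,1)[0]
    pr=lambda X:(lambda q:q[:2]/q[2])(c['K']@(c['R']@np.array(X)+c['t']))
    # same silhouette of an ideal upright head
    H=np.array([[.521+i*.011*np.cos(t)-j*.011*np.sin(t),-.3458+i*.011*np.sin(t)+j*.011*np.cos(t),z] for t in [np.radians(9)] for i in(-1,1) for j in(-1,1) for z in(.066,.118)])
    hull=cv2.convexHull(np.array([pr(x) for x in H]).round().astype(np.int32));T=np.zeros_like(m);cv2.fillConvexPoly(T,hull,255);y,x=np.nonzero(T)
    print(n,'du/dv measured',q,'upright',np.polyfit(y,x,1)[0],'bbox',u.min(),u.max(),v.min(),v.max(),'|',x.min(),x.max(),y.min(),y.max())
    P=pts(c)[v,u];t=P[P[:,2]>.113];A=np.c_[t[:,:2],np.ones(len(t))];print(' top-face slope',np.linalg.lstsq(A,t[:,2],rcond=None)[0][:2],len(t))
o=ctrl.get_obs();print(o['time_s'],abs(o['dq']).max())"
```

```text
wrist du/dv measured 0.012218401767426487 upright 0.006044537139262438 bbox 313 340 179 217 | 312 341 176 218
 top-face slope [-1.35108093 -0.18848488] 674
scene du/dv measured -0.13641287842731897 upright -0.10982293608961699 bbox 399 410 227 247 | 399 412 225 249
 top-face slope [0.02221983 0.04961898] 41
16.0167 0.0028411718917205507
```

The silhouettes match an upright, seated probe in both views (lean difference up to about 0.03). Handing in.

```bash
python3 -c "
from bench import ctrl
print(ctrl.hand_in())"
```

```text
the job is handed in; nothing more can be done
None
```

The probe is in the hidden port with its collar down on the cover, let go and upright, and the job was handed in at about 16 s. The hand-in gives no verdict, so success rests on my own checks.

**What I did:**
- I gripped the blue probe by its flats, lifted it from the stand and set its tip on the slot floor about 46 mm from the centre, on the +y side.
- I slid it along at about 6 N. It dropped into the port about 12 mm past the centre.
- I pushed it down until it stopped at the height predicted for the collar on the cover (TCP z = 0.0764 m), released it and moved straight up.

**Last checks:**
- **Seating:** the top of the head measured 0.1186 m in the wrist camera and 0.117 m in the scene camera, against 0.118 m expected.
- **Upright:** its outline matched an ideal upright probe to within about 0.03 in both views.
- **Force:** the highest wrist force I read was about 8 N. Readings come only at the end of each move, so a brief higher peak in between would not show.
- **Release:** the fingers were open and about 13 cm above the release height.

**What disagreed or was not checked:**
- The wrist and top cameras differed by about 2 mm on the slot's position. I used the middle value.
- Fitting a plane to the top of the head in the wrist view gave a meaningless slope, because side-face pixels got in. I relied on the outlines instead.
- I did not re-measure the pots or the timer at the end. The arm stayed well clear of them.

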